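Find the worn manifold port by feel and fit the oversize plug

TASK

One of the manifold's four ports is worn wide. Gently rock the plugs side to side in place until you have felt the one that shifts a few millimetres in its port, and pull none of the sound ones; put that loose plug in the grey tray, then fit the oversize plug from the stand fully home in its port. Hold the plugs lightly, force nothing, and do not knock the tools lying about.

Things in the scene. Friction and masses are not known exactly. Their poses are not given: they have to be found in the camera images.
- manifold: Sizes in mm throughout. Grey bar, 74 (x) x 262 (y) x 20 high, fixed, carrying four like aluminium collars (45 outside dia, 32 high, tops 52 above the bench) in a row along its own y, 64 apart; brass hose barb at its +y end. Origin: centre of its underside.
- port_1 (a point): Centre of the mouth of port 1, on the top of its collar; axes as the manifold's. A sound bore is 21 dia, and its plug can shift about 0.5 either way; the one worn bore, in a different port each time, is 27 dia, and its plug can shift about 3.5 either way, sliding on its flange. The flange hides the bore.
- port_2 (a point): Centre of the mouth of port 2, on the top of its collar; axes as the manifold's. A sound bore is 21 dia, and its plug can shift about 0.5 either way; the one worn bore, in a different port each time, is 27 dia, and its plug can shift about 3.5 either way, sliding on its flange. The flange hides the bore.
- port_3 (a point): Centre of the mouth of port 3, on the top of its collar; axes as the manifold's. A sound bore is 21 dia, and its plug can shift about 0.5 either way; the one worn bore, in a different port each time, is 27 dia, and its plug can shift about 3.5 either way, sliding on its flange. The flange hides the bore.
- port_4 (a point): Centre of the mouth of port 4, on the top of its collar; axes as the manifold's. A sound bore is 21 dia, and its plug can shift about 0.5 either way; the one worn bore, in a different port each time, is 27 dia, and its plug can shift about 3.5 either way, sliding on its flange. The flange hides the bore.
- plug_1_grip (a point): Centre of the ribbed grip of blanking plug 1, which stands in port 1 at the start. The grip is 26 dia x 36 high; this point is 18 below its top, 23 above the underside of the flange and 51 above the foot.
- plug_2_grip (a point): Centre of the ribbed grip of blanking plug 2, which stands in port 2 at the start. The grip is 26 dia x 36 high; this point is 18 below its top, 23 above the underside of the flange and 51 above the foot.
- plug_3_grip (a point): Centre of the ribbed grip of blanking plug 3, which stands in port 3 at the start. The grip is 26 dia x 36 high; this point is 18 below its top, 23 above the underside of the flange and 51 above the foot.
- plug_4_grip (a point): Centre of the ribbed grip of blanking plug 4, which stands in port 4 at the start. The grip is 26 dia x 36 high; this point is 18 below its top, 23 above the underside of the flange and 51 above the foot.
- plug_1: Plug 1, white slippery plastic, 70 g; plugs 1 to 4 are alike. Ribbed round grip 26 dia x 36 high, below it a flange 38 dia x 5, below that a shank 20 dia x 28 long with a tapered tip. Origin: centre of its foot, z up its axis. Home: flange flat on the collar. Hold with 5 to 20 N a finger.
- plug_2: Plug 2, white slippery plastic, 70 g; plugs 1 to 4 are alike. Ribbed round grip 26 dia x 36 high, below it a flange 38 dia x 5, below that a shank 20 dia x 28 long with a tapered tip. Origin: centre of its foot, z up its axis. Home: flange flat on the collar. Hold with 5 to 20 N a finger.
- plug_3: Plug 3, white slippery plastic, 70 g; plugs 1 to 4 are alike. Ribbed round grip 26 dia x 36 high, below it a flange 38 dia x 5, below that a shank 20 dia x 28 long with a tapered tip. Origin: centre of its foot, z up its axis. Home: flange flat on the collar. Hold with 5 to 20 N a finger.
- plug_4: Plug 4, white slippery plastic, 70 g; plugs 1 to 4 are alike. Ribbed round grip 26 dia x 36 high, below it a flange 38 dia x 5, below that a shank 20 dia x 28 long with a tapered tip. Origin: centre of its foot, z up its axis. Home: flange flat on the collar. Hold with 5 to 20 N a finger.
- spare_grip (a point): Centre of the ribbed grip (30 dia x 36 high) of the oversize plug, which stands upright in the stand at the start; 18 below its top, 23 above the underside of the flange, 51 above the foot.
- spare: The oversize plug, white slippery plastic, 50 to 100 g: flange 38 dia x 5, shank 25 dia x 28 long whose lowest 9 taper down to 15 dia. It enters the worn bore with 1 to spare all round and cannot enter a sound one. Hold with 5 to 20 N a finger. Origin: centre of its foot, z up its axis.
- stand: Fixed aluminium stand for the oversize plug: base 70 x 70 x 10 with a short tube, 42 outside, 30 inside, top 42 above the bench, on which the plug's flange rests. Origin: centre of its underside.
- tray: Fixed open grey scrap tray, 120 (x) x 150 (y) x 28 high, walls and floor 4 thick. Origin: centre of its underside.
- screwdriver_1: Bystander: orange-handled screwdriver, 197 long, lying on the bench; origin at its underside.
- pliers: Bystander: pliers with red handles, 160 long, lying on the bench; origin at its underside.
- spanner: Bystander: small steel spanner, 124 long, lying on the bench; origin at its underside.
Not all that is in view belongs to the job. What is shaped like the plug_2 but blue, brown or red is not meant.

How it is judged:
By the outcome, as a careful person would: the job done as asked, in the order asked, and still so for the second after the job is handed in, with the robot touching nothing.
It also fails if it takes over 72 s, if anything falls off the work surface, if the arm or the gripper's body presses on something with over 40 N, if the wrist force passes 120 N, or if a joint passes its speed limit or range.

ROBOT

A 7-joint arm with a two-finger parallel gripper is mounted at the origin on a cart in front of the work surface, level with it; the furniture and walls round the work are solid. World frame = base frame: x ahead of the robot, y to its left, z up, the work surface at z = 0. Lengths are in mm, angles in degrees, forces in N, time in s.
With the tool pointing down it reaches from about 400 to 850 mm from the base axis. Payload 4.4 kg.
Tool frame: the origin (TCP) lies at the very end of the fingers, on their centre line; the grasp point (between the pads) lies 19 mm behind it; z points along the fingers, y is the direction in which the jaws open and shut (so a half turn about z gives the same grasp; the last joint's range is limited). The gripper opens to 94 mm and grips with 3 to 60 N. Pads are 16 mm wide; open, the fingers measure 119 mm over their backs; the gripper's body (75 mm by 177 mm) begins 78 mm behind the grasp point.
Start: joints at [-80.26, 36.005, 2.206, 86.941, -1.547, 57.084, -1.146], TCP at [151.827, 632.034, 205.478] pointing down, gripper open.
Joint ranges: [-175.42, 175.42], [-21.48, 121.26], [-71.46, 75.88], [10.55, 141.38], [-63.04, 243.04], [13.31, 113.54], [-168.57, 168.57]. Speed limits (degrees/s): [147.25, 147.25, 180, 180, 180, 180, 180].

INTERFACE

Orientations are given as a 3x3 rotation matrix whose columns are the frame's x, y, z axes.
In Python, from workcell import telemetry, capture, camera_model, r, trace, tip_of gives the robot as it stands.
- The arm moves only by the tool play_rows, never from a script. Its argument "plan" is one flat list of numbers, 7 for each row, row after row: the closure, from -1 (fully open) to 1 (shut), then the shift along the tool's x, y, z in m, then the turn, a rotation vector about the tool's x, y, z in rad. A call has 1 to 20 rows; each row is the pose to reach, as a shift and turn from the pose measured when the call began, along the tool's axes at that moment; what a row does not reach only later rows make up. A row lasts 1/10 s, in which the tool goes at most 50 mm and 8.59 degrees, less where a joint would pass 70% of its speed; a pose out of reach is approached as far as the arm can. A call with a gripper value outside its range is refused whole. The fingers move at their own pace and stop on an object; "newtons" is the grip in N (left out, the last holds). Time passes only in rows, so rows that repeat a pose let the fingers close. It gives the time, the measured TCP pose, the force and the opening at its end, in the units of the state.
- telemetry.state(): the state, without advancing time (a new reading comes with each control period).
- capture(name): name is "scene" or "top" or "wrist"; returns the picture (384x512x3 uint8, red, green, blue); there is no depth.
- camera_model(name): a dict with "fov_y" (degrees; the focal length in pixels is half the picture's height over the tangent of half this angle, whatever the lens; pixels are square), "cx", "cy" (the principal point, pixels), "k1" (the pictures are not rectified: a ray, as slopes to the right and down, at radius r is drawn at 1 + k1 r^2 times it, then the intrinsics apply), "view" (4x4, takes a point from world to camera coordinates). Camera axes: x right, y down, z forward; pixel columns grow to the right and rows downward; lengths in mm; the calibration is good to about 2 mm. A picture is of the moment at which its call begins: read the wrist's pose just before it. camera_model takes no time and is no camera call; for the wrist camera it gives the pose at the moment of the call.
- r.close_job(): hands the job in, once; it reports no verdict.
Trained networks look in the newest picture that a camera, given by its name, has taken for a name from the list of things; names that differ only in an ending like _2 or _b are one class to them, and where a whole thing is asked for, a point or a joint stands for the part that bears it (a point fixed in the world has none). Each returns a list of dicts, best first, with "p" (0 to 1); they miss things now and then, are a little off and sometimes report something else, mostly with a low value. They report only what shows in the picture. A call takes as long as a camera call. They do not tell look-alikes from the thing itself.
- trace(camera, target): "region" (384x512 bool, what is visible of it) and "at" ([row, column] as shares, 0 to 1, of the picture: columns of its width, rows of its height, amid what is visible of it).
- tip_of(camera, target): "at" ([row, column] as shares, 0 to 1, of the picture: columns of its width, rows of its height: a listed point, or the origin of a listed thing).
The state is a dict: "time_s": time; "joint_positions": joint angles; "joint_vel": joint speeds; "joint_torque": joint torques, N m; "ee_pos": TCP position; "ee_rot": TCP orientation; "force": force on the tool from outside, world axes, zero at the start; "wrist_torque": the same for the moment, N m; "width": opening from 0.0 (shut) to 1.0 (fully open).
Only numpy, scipy, OpenCV 4.12 (cv2) and the standard library are available. Lean on these libraries where they do the work, as an engineer would, in place of code of your own. Each camera call takes 0.05 s, during which the arm holds its last target. There are 200 camera calls.

## Working session

There is one attempt and no reset: what is moved stays moved. The work goes in short steps, Python scripts to look and compute and a tool call to move; the robot and the scene stay as the last step left them, time stands still between calls to the robot, and variables do not carry over. Pictures are saved under pics/ and viewed, about 8 in all and at most 12, crops included, and the job is handed in when it is done.

Besides the shell and the picture viewer there is one more tool, called after "Call:" as a command line: name --argument value ..., lists and objects as JSON in quotes. play_rows: Moves the arm, as the interface text tells. Its arguments: {"type":"object","properties":{"plan":{"type":"array","items":{"type":"number"}},"newtons":{"type":"number"}},"required":["plan"]}

```bash
mkdir -p pics; cat > h.py <<'E'
import numpy as np, cv2
from workcell import telemetry, capture, camera_model, r, trace, tip_of
def ray(m,u,v):
    f=192/np.tan(np.radians(m["fov_y"]/2)); d=np.array([(u-m["cx"])/f,(v-m["cy"])/f]); s=d.copy()
    for _ in range(30): s=d/(1+m["k1"]*(s@s))
    V=np.array(m["view"]); R=V[:3,:3]; return -R.T@V[:3,3], R.T@np.array([s[0],s[1],1])
def hit(m,at,z):
    o,d=ray(m,at[1]*512,at[0]*384); return o+d*(z-o[2])/d[2]
def proj(m,p):
    V=np.array(m["view"]); c=V[:3,:3]@np.array(p)+V[:3,3]; s=c[:2]/c[2]; f=192/np.tan(np.radians(m["fov_y"]/2))
    s=s*(1+m["k1"]*(s@s)); return s*f+[m["cx"],m["cy"]]
def tri(rays):
    A=0;b=0
    for o,d in rays:
        d=d/np.linalg.norm(d); P=np.eye(3)-np.outer(d,d); A=A+P; b=b+P@o
    return np.linalg.solve(A,b)
def save(img,n,k=1.5):
    cv2.imwrite(f"pics/{n}.png",cv2.resize(img[:,:,::-1],None,fx=k,fy=k))
E
python3 - <<'E'
from h import *
ims=[capture("scene"),capture("top")]
cv2.imwrite("pics/a.png",cv2.resize(np.vstack(ims)[:,:,::-1],None,fx=.78,fy=.78))
np.set_printoptions(precision=1,suppress=True)
Z=dict(manifold=0,port_1=52,plug_1_grip=75,spare_grip=65,stand=0,tray=0)
for c in("top","scene"):
    m=camera_model(c); print(c,m["fov_y"],m["k1"])
    for t,z in Z.items():
        for d in tip_of(c,t)[:7]: print(t,round(d["p"],2),np.array(d["at"])*[384,512],hit(m,d["at"],z))
print(telemetry.state())
E
```

```text
top 50.91912392027874 -0.08820356760279473
manifold 0.79 [207.  253.9] [542.7  49.7   0. ]
port_1 0.96 [205.1 265.4] [540.7  16.   52. ]
port_1 0.81 [206.4 244.7] [535.8  77.3  52. ]
port_1 0.67 [195.3 291.1] [571.4 -60.3  52. ]
port_1 0.58 [207.9 220.7] [530.3 147.9  52. ]
port_1 0.23 [204.9 220.9] [539.2 147.7  52. ]
plug_1_grip 0.43 [198.9 287.7] [556.2 -48.   75. ]
spare_grip 0.56 [204.2 266.8] [541.3  12.4  65. ]
spare_grip 0.44 [183.4 356.2] [ 608.4 -254.3   65. ]
stand 0.72 [191.2 355.4] [ 597.8 -268.3    0. ]
stand 0.63 [151.1 307.9] [ 725.4 -119.5    0. ]
tray 0.65 [226.3 158.1] [478.3 342.    0. ]
scene 56.38660567281023 -0.03750094309042014
manifold 0.79 [220.8 260.2] [536.3  56.    0. ]
manifold 0.66 [222.2 231.4] [579.5 110.2   0. ]
port_1 0.86 [182.5 289.2] [547.3 -50.   52. ]
port_1 0.75 [226.  230.3] [534.9 144.2  52. ]
port_1 0.72 [207.4 251. ] [546.8  74.2  52. ]
port_1 0.69 [196.7 272.9] [538.3  13.2  52. ]
plug_1_grip 0.66 [174.1 286.8] [555.6 -48.7  75. ]
spare_grip 0.69 [135.8 326.5] [ 603.4 -251.9   65. ]
stand 0.63 [149.1 325.6] [ 615.9 -273.8    0. ]
tray 0.59 [308.8 170.4] [483.3 340.4   0. ]
{'time_s': 0.7, 'joint_positions': array([-80.3,  36. ,   2.2,  86.9,  -1.5,  57.1,  -1.1]), 'joint_vel': array([ 0.1, -0.1,  0.1, -0.1,  0.1,  0. ,  0. ]), 'joint_torque': array([ -0. , -54.9,   1.1, -18.7,  -0.1,   0. ,   0. ]), 'ee_pos': array([151.8, 632.1, 205.5]), 'ee_rot': array([[-1. ,  0.2, -0. ],
       [ 0.2,  1. ,  0. ],
       [ 0. ,  0. , -1. ]]), 'force': array([0.7, 1. , 0.4]), 'wrist_torque': array([-0., -0., -0.]), 'width': 1.0028690380788574}
```

View pics/a.png

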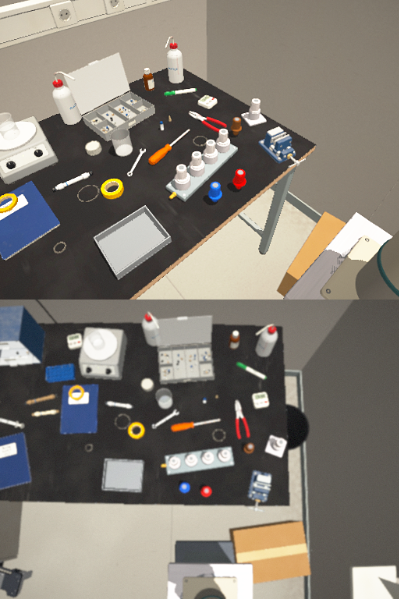

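```bash
cat >> h.py <<'E'
from scipy.spatial.transform import Rotation as Ro
def Rdown(a):  # tool y at yaw a deg, z down
    c,s=np.cos(np.radians(a)),np.sin(np.radians(a)); return np.array([[-s,c,0],[c,s,0],[0,0,-1]])
def to(p,a=None):
    s=telemetry.state(); R=np.array(s["ee_rot"]); d=R.T@(np.array(p)-s["ee_pos"])/1000
    rv=np.zeros(3) if a is None else Ro.from_matrix(R.T@Rdown(a)).as_rotvec()
    print("rel",np.round(d,4),np.round(rv,4)," pos",np.round(s["ee_pos"],1),"F",np.round(s["force"],1),"t",round(s["time_s"],2),"w",round(s["width"],3))
E
python3 -c "
from h import *
to([500,48,260],7)"
```

```text
rel [-0.475  -0.4865 -0.0546] [ 1.0000e-04 -1.0000e-04  1.2128e+00]  pos [151.8 632.1 205.5] F [0.7 1.  0.4] t 0.7 w 1.003
```

Call:
play_rows --plan '[-1,-0.475,-0.4865,-0.0546,0,0,1.213,-1,-0.475,-0.4865,-0.0546,0,0,1.213,-1,-0.475,-0.4865,-0.0546,0,0,1.213,-1,-0.475,-0.4865,-0.0546,0,0,1.213,-1,-0.475,-0.4865,-0.0546,0,0,1.213,-1,-0.475,-0.4865,-0.0546,0,0,1.213,-1,-0.475,-0.4865,-0.0546,0,0,1.213,-1,-0.475,-0.4865,-0.0546,0,0,1.213,-1,-0.475,-0.4865,-0.0546,0,0,1.213,-1,-0.475,-0.4865,-0.0546,0,0,1.213,-1,-0.475,-0.4865,-0.0546,0,0,1.213,-1,-0.475,-0.4865,-0.0546,0,0,1.213,-1,-0.475,-0.4865,-0.0546,0,0,1.213,-1,-0.475,-0.4865,-0.0546,0,0,1.213,-1,-0.475,-0.4865,-0.0546,0,0,1.213,-1,-0.475,-0.4865,-0.0546,0,0,1.213,-1,-0.475,-0.4865,-0.0546,0,0,1.213]'

```text
time_s: 2.4
ee_pos: [499.3, 49.5, 259.8]
ee_rot: [[-0.124, 0.992, -0.001], [0.992, 0.124, 0.001], [0.001, -0.001, -1.0]]
force: [-0.3, -0.2, 0.2]
width: 0.999
```

```bash
cat > look.py <<'E'
import sys
from h import *
np.set_printoptions(precision=1,suppress=True)
m=camera_model("wrist"); im=capture("wrist"); save(im,sys.argv[1])
Z=dict(port_1=52,plug_1_grip=75,spare_grip=65)
for t in sys.argv[2:]:
    for d in tip_of("wrist",t)[:6]: print(t,round(d["p"],2),np.array(d["at"])[::-1]*[512,384],hit(m,d["at"],Z.get(t,0)))
print(m["k1"],m["fov_y"],np.array(m["view"]).round(2).tolist())
to([500,48,260],7)
E
python3 look.py b port_1 plug_1_grip spare_grip manifold
```

```text
plug_1_grip 0.84 [299.4 267.7] [557.4 -49.8  75. ]
spare_grip 0.26 [448.   78.5] [680.  174.1  65. ]
manifold 0.76 [289.1 171.9] [537.8  47.3   0. ]
0.014071539372931902 58.55657873233581 [[0.99, 0.12, -0.0, -501.99], [0.12, -0.97, 0.23, -47.11], [0.03, -0.22, -0.97, 439.86], [0.0, 0.0, 0.0, 1.0]]
rel [-0.  0.  0.] [-0. -0.  0.]  pos [499.7  49.1 260.1] F [-0.4 -0.5  0.5] t 2.65 w 0.995
```

View pics/b.png

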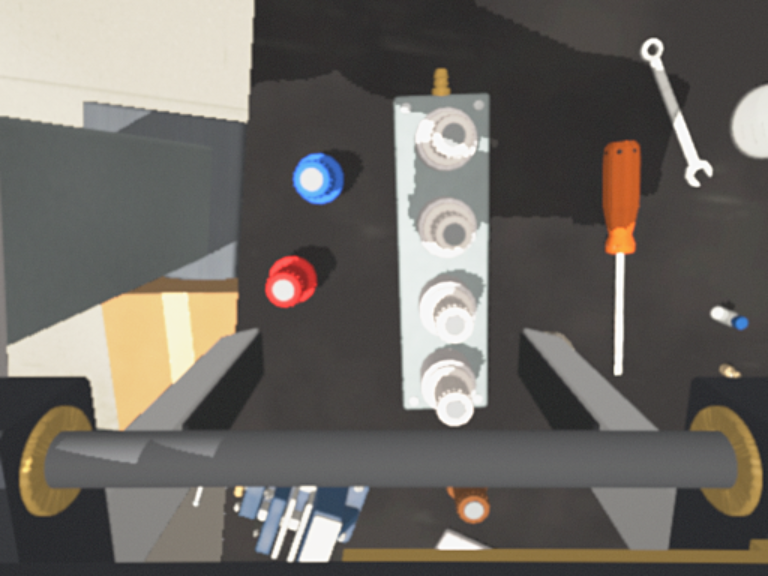

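```bash
python3 - <<'E'
from h import *
np.set_printoptions(precision=1,suppress=True)
m=camera_model("wrist")
P=[hit(m,[v/576,u/768],93) for u,v in((454,135),(454,233),(455,322),(455,408))]
print(np.array(P)); d=P[0]-P[3]; print(np.degrees(np.arctan2(-d[0],d[1])),np.linalg.norm(d)/3)
for u,v in((395,97),(488,95),(486,407),(404,408)): print(hit(m,[v/576,u/768],20))
for u,v in((311,180),(284,290)): print(hit(m,[v/576,u/768],64))
E
```

```text
[[530.2 142.   93. ]
 [539.8  79.5  93. ]
 [549.9  17.8  93. ]
 [559.8 -46.8  93. ]]
8.88853080575778 63.713286762580616
[489.  169.9  20. ]
[559.7 180.   20. ]
[601.1 -76.5  20. ]
[529.3 -86.4  20. ]
[436.9 101.4  64. ]
[423.9  18.7  64. ]
```

```bash
python3 -c "
from h import *
to([530,142.3,110],8.9)
to([530,142.3,62],8.9)"
```

```text
rel [0.0887 0.0416 0.1501] [-0.0001 -0.0004 -0.0314]  pos [499.7  49.1 260.1] F [-0.4 -0.5  0.5] t 2.65 w 0.995
rel [0.0887 0.0416 0.1981] [-0.0001 -0.0004 -0.0314]  pos [499.7  49.1 260.1] F [-0.4 -0.5  0.5] t 2.65 w 0.995
```

Call:
play_rows --plan '[0,0.0887,0.0416,0.15,0,0,-0.0314,0,0.0887,0.0416,0.15,0,0,-0.0314,0,0.0887,0.0416,0.15,0,0,-0.0314,0,0.0887,0.0416,0.15,0,0,-0.0314,0,0.0887,0.0416,0.15,0,0,-0.0314,0,0.0887,0.0416,0.15,0,0,-0.0314]' --newtons 6

```text
time_s: 3.25
ee_pos: [529.8, 141.8, 110.3]
ee_rot: [[-0.155, 0.988, -0.001], [0.988, 0.155, -0.001], [-0.001, -0.001, -1.0]]
force: [0.4, -1.0, 0.7]
width: 0.53
```

```bash
python3 look.py c plug_1_grip; python3 -c "
from h import *
to([530,142.3,62],8.9)"
```

```text
0.014071539372931902 58.55657873233581 [[0.99, 0.15, -0.0, -545.88], [0.15, -0.96, 0.23, 55.15], [0.03, -0.22, -0.97, 310.17], [0.0, 0.0, 0.0, 1.0]]
rel [-0.1 -0.  -0.1] [0. 0. 0.]  pos [530.9 141.  111.8] F [ 0.1 -0.7 -0.5] t 3.35 w 0.502
rel [ 0.0014 -0.0008  0.0498] [ 0.0024  0.0001 -0.0016]  pos [530.9 141.  111.8] F [ 0.1 -0.7 -0.5] t 3.35 w 0.502
```

View pics/c.png

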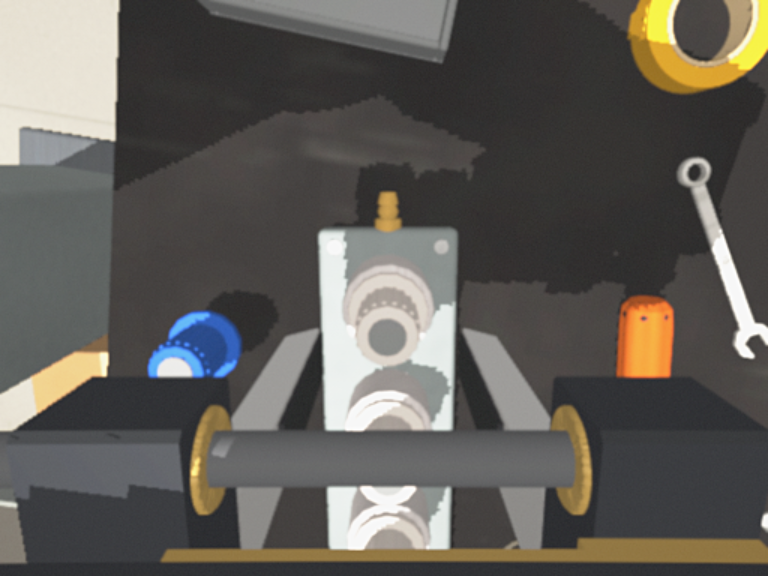

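```bash
python3 -c "
from h import *
m=camera_model('wrist')
print(hit(m,[337/576,388/768],93))
for i in range(3): capture('wrist'); to([530,142.3,62],8.9)"
```

```text
[530.5280756  141.59939352  93.        ]
rel [ 0.0013 -0.0009  0.05  ] [ 0.0028 -0.0002 -0.0018]  pos [531.  141.1 112. ] F [-0.6 -0.   0.3] t 3.4 w 0.499
rel [ 0.0011 -0.0009  0.0499] [ 0.0028 -0.0005 -0.0018]  pos [531.  141.3 111.9] F [ 0.   0.4 -0.7] t 3.45 w 0.5
rel [ 0.0009 -0.0008  0.0497] [ 0.0025 -0.0006 -0.0015]  pos [530.8 141.5 111.7] F [ 1.  -0.5  0.2] t 3.5 w 0.501
```

Call:
play_rows --plan '[0,0.0005,-0.0003,0.02,0,0,0,0,0.0005,-0.0003,0.048,0,0,0,0,0.0005,-0.0003,0.048,0,0,0,0.2,0.0005,-0.0003,0.048,0,0,0,0.4,0.0005,-0.0003,0.048,0,0,0,1,0.0005,-0.0003,0.048,0,0,0,1,0.0005,-0.0003,0.048,0,0,0,1,0.0005,-0.0003,0.048,0,0,0,1,0.0005,-0.0003,0.048,0,0,0]' --newtons 6

```text
time_s: 4.4
ee_pos: [529.5, 141.9, 64.6]
ee_rot: [[-0.153, 0.988, 0.001], [0.988, 0.153, 0.001], [0.001, 0.001, -1.0]]
force: [-4.4, -0.9, 7.1]
width: 0.272
```

Call:
play_rows --plan '[1,0,0.001,0,0,0,0,1,0,0.001,0,0,0,0,1,0,0.001,0,0,0,0]'

```text
time_s: 4.7
ee_pos: [529.6, 142.0, 64.7]
ee_rot: [[-0.153, 0.988, -0.001], [0.988, 0.153, 0.001], [0.001, -0.001, -1.0]]
force: [-3.7, -1.5, 3.3]
width: 0.275
```

Call:
play_rows --plan '[1,0,0.001,0,0,0,0,1,0,0.001,0,0,0,0,1,0,0.001,0,0,0,0]'

```text
time_s: 5.0
ee_pos: [529.7, 142.0, 64.7]
ee_rot: [[-0.153, 0.988, -0.003], [0.988, 0.153, 0.001], [0.002, -0.003, -1.0]]
force: [-5.0, -0.4, 4.6]
width: 0.276
```

Call:
play_rows --plan '[1,0,-0.002,0,0,0,0,1,0,-0.002,0,0,0,0,1,0,-0.002,0,0,0,0]'

```text
time_s: 5.3
ee_pos: [529.1, 141.9, 64.9]
ee_rot: [[-0.153, 0.988, -0.0], [0.988, 0.153, 0.001], [0.001, 0.0, -1.0]]
force: [0.5, 0.3, -1.1]
width: 0.278
```

Call:
play_rows --plan '[1,0,-0.002,0,0,0,0,1,0,-0.002,0,0,0,0,1,0,-0.002,0,0,0,0]'

```text
time_s: 5.6
ee_pos: [527.8, 141.6, 65.0]
ee_rot: [[-0.153, 0.988, 0.001], [0.988, 0.153, 0.001], [0.001, 0.001, -1.0]]
force: [1.2, -0.2, -1.3]
width: 0.276
```

Call:
play_rows --plan '[1,0,-0.002,0,0,0,0,1,0,-0.002,0,0,0,0,1,0,-0.002,0,0,0,0,1,0,-0.002,0,0,0,0]'

```text
time_s: 6.0
ee_pos: [527.2, 141.5, 65.4]
ee_rot: [[-0.153, 0.988, 0.004], [0.988, 0.153, 0.002], [0.001, 0.004, -1.0]]
force: [4.7, 0.3, -1.4]
width: 0.277
```

Call:
play_rows --plan '[1,0,-0.002,0,0,0,0,1,0,-0.002,0,0,0,0,1,0,-0.002,0,0,0,0,1,0,-0.002,0,0,0,0]'

```text
time_s: 6.4
ee_pos: [526.5, 141.4, 65.7]
ee_rot: [[-0.153, 0.988, 0.006], [0.988, 0.153, 0.002], [0.001, 0.007, -1.0]]
force: [4.3, 1.4, -0.1]
width: 0.276
```

Call:
play_rows --plan '[1,0,0.003,0,0,0,0,1,0,0.003,0,0,0,0,1,0,0.003,0,0,0,0,1,0,0.003,0,0,0,0]'

```text
time_s: 6.8
ee_pos: [528.1, 141.6, 65.4]
ee_rot: [[-0.153, 0.988, 0.004], [0.988, 0.153, 0.002], [0.001, 0.004, -1.0]]
force: [0.6, 0.7, -0.4]
width: 0.273
```

Call:
play_rows --plan '[1,0,0.003,0,0,0,0,1,0,0.003,0,0,0,0,1,0,0.003,0,0,0,0,1,0,0.003,0,0,0,0]'

```text
time_s: 7.2
ee_pos: [529.5, 141.9, 65.2]
ee_rot: [[-0.153, 0.988, 0.001], [0.988, 0.153, 0.002], [0.001, 0.001, -1.0]]
force: [-5.0, -0.7, 3.3]
width: 0.273
```

Call:
play_rows --plan '[0,0,0,0,0,0,0,0,0,0,0,0,0,0,0,0,0,0,0,0,0,0,-0.03,0,0.001,0,0,0,0,-0.064,0,0.002,0,0,0,0,-0.064,0,0.002,0,0,0,0,-0.064,0,0.002,0,0,0]'

```text
time_s: 7.9
ee_pos: [540.0, 78.0, 63.2]
ee_rot: [[-0.151, 0.988, 0.002], [0.988, 0.151, 0.002], [0.001, 0.002, -1.0]]
force: [0.5, 1.3, -0.4]
width: 0.5
```

Call:
play_rows --plan '[0.3,0,0,0,0,0,0,0.4,0,0,0,0,0,0,1,0,0,0,0,0,0,1,0,0,0,0,0,0,1,0,0,0,0,0,0,1,0,0,0,0,0,0]'

```text
time_s: 8.5
ee_pos: [539.5, 78.6, 63.2]
ee_rot: [[-0.152, 0.988, 0.001], [0.988, 0.152, 0.002], [0.002, 0.001, -1.0]]
force: [-1.9, 2.1, 2.2]
width: 0.274
```

Call:
play_rows --plan '[1,0,0.003,0,0,0,0,1,0,0.003,0,0,0,0,1,0,0.003,0,0,0,0,1,0,0.003,0,0,0,0]'

```text
time_s: 8.9
ee_pos: [539.8, 78.8, 63.0]
ee_rot: [[-0.152, 0.988, -0.004], [0.988, 0.152, 0.002], [0.003, -0.004, -1.0]]
force: [-5.4, 0.1, 5.7]
width: 0.274
```

Call:
play_rows --plan '[1,0,-0.003,0,0,0,0,1,0,-0.003,0,0,0,0,1,0,-0.003,0,0,0,0,1,0,-0.003,0,0,0,0]'

```text
time_s: 9.3
ee_pos: [537.8, 78.4, 63.2]
ee_rot: [[-0.152, 0.988, -0.003], [0.988, 0.152, 0.002], [0.003, -0.002, -1.0]]
force: [0.2, 0.8, 0.2]
width: 0.277
```

Call:
play_rows --plan '[1,0,-0.003,0,0,0,0,1,0,-0.003,0,0,0,0,1,0,-0.003,0,0,0,0,1,0,-0.003,0,0,0,0]'

```text
time_s: 9.7
ee_pos: [536.9, 78.1, 63.7]
ee_rot: [[-0.152, 0.988, 0.001], [0.988, 0.152, 0.002], [0.002, 0.002, -1.0]]
force: [4.4, 0.8, -0.5]
width: 0.274
```

Call:
play_rows --plan '[0,0,0.001,0,0,0,0,0,0,0.001,0,0,0,0,0,0,0.001,0,0,0,0,0,-0.03,0.0015,0.001,0,0,0,0,-0.064,0.0015,0.001,0,0,0,0,-0.064,0.0015,0.001,0,0,0,0,-0.064,0.0015,0.001,0,0,0]'

```text
time_s: 10.4
ee_pos: [547.3, 14.3, 62.3]
ee_rot: [[-0.15, 0.989, -0.0], [0.989, 0.15, 0.002], [0.002, 0.0, -1.0]]
force: [0.5, -0.4, -0.8]
width: 0.501
```

Call:
play_rows --plan '[0.3,0,0,0,0,0,0,0.4,0,0,0,0,0,0,1,0,0,0,0,0,0,1,0,0,0,0,0,0,1,0,0,0,0,0,0,1,0,0,0,0,0,0]'

```text
time_s: 11.0
ee_pos: [547.2, 14.5, 62.3]
ee_rot: [[-0.15, 0.989, -0.0], [0.989, 0.15, 0.002], [0.002, 0.0, -1.0]]
force: [0.2, -0.6, -0.1]
width: 0.274
```

Call:
play_rows --plan '[1,0,0.003,0,0,0,0,1,0,0.003,0,0,0,0,1,0,0.003,0,0,0,0,1,0,0.003,0,0,0,0]'

```text
time_s: 11.4
ee_pos: [550.2, 14.8, 62.3]
ee_rot: [[-0.15, 0.989, -0.0], [0.989, 0.15, 0.002], [0.002, 0.0, -1.0]]
force: [0.6, -0.1, -2.2]
width: 0.273
```

Call:
play_rows --plan '[1,0,-0.003,0,0,0,0,1,0,-0.003,0,0,0,0,1,0,-0.003,0,0,0,0,1,0,-0.003,0,0,0,0]'

```text
time_s: 11.8
ee_pos: [547.2, 14.4, 62.3]
ee_rot: [[-0.15, 0.989, -0.0], [0.989, 0.15, 0.002], [0.002, 0.0, -1.0]]
force: [-0.2, 0.3, -0.5]
width: 0.274
```

Call:
play_rows --plan '[1,0,-0.003,0,0,0,0,1,0,-0.003,0,0,0,0,1,0,-0.003,0,0,0,0,1,0,-0.003,0,0,0,0]'

```text
time_s: 12.2
ee_pos: [544.9, 14.0, 62.4]
ee_rot: [[-0.15, 0.989, 0.001], [0.989, 0.15, 0.002], [0.002, 0.001, -1.0]]
force: [3.0, 0.9, -0.5]
width: 0.277
```

Call:
play_rows --plan '[1,0,0.0035,0,0,0,0,1,0,0.0035,0,0,0,0,1,0,0.0035,0,0,0,0,1,0,0.0035,-0.01,0,0,0,1,0,0.0035,-0.025,0,0,0,1,0,0.0035,-0.05,0,0,0,1,0,0.0035,-0.09,0,0,0,1,0,0.0035,-0.125,0,0,0,1,0,0.0035,-0.125,0,0,0,1,0,0.0035,-0.125,0,0,0]' --newtons 10

```text
time_s: 13.2
ee_pos: [548.2, 14.4, 188.4]
ee_rot: [[-0.15, 0.989, 0.002], [0.989, 0.15, 0.003], [0.003, 0.003, -1.0]]
force: [0.3, -0.1, -0.8]
width: 0.275
```

```bash
python3 look.py d tray; python3 -c "
from h import *
to([480,341,190],8.9)
capture('top');m=camera_model('top');d=trace('top','tray')[0]
g=d['region'].astype(np.uint8); c=max(cv2.findContours(g,0,2)[0],key=cv2.contourArea)
b=cv2.boxPoints(cv2.minAreaRect(c)); print(d['p']); [print(hit(m,[v/384,u/512],14)) for u,v in b]"
```

```text
0.014071539372931902 58.55657873233581 [[0.99, 0.15, 0.0, -545.39], [0.14, -0.96, 0.22, -84.25], [0.04, -0.22, -0.97, 356.02], [0.0, 0.0, 0.0, 1.0]]
rel [ 0.  -0.  -0.1] [-0. -0.  0.]  pos [547.1  14.4 186.6] F [-0.6 -0.  -0.5] t 13.3 w 0.274
rel [ 0.333  -0.0174 -0.0024] [-0.0008 -0.0027 -0.0048]  pos [547.1  14.4 186.6] F [-0.6 -0.  -0.5] t 13.3 w 0.274
0.65
[419.54539922 418.80482943  14.        ]
[543.54554374 423.41753919  14.        ]
[541.75128937 259.13279607  14.        ]
[418.20116654 257.22717351  14.        ]
```

View pics/d.png

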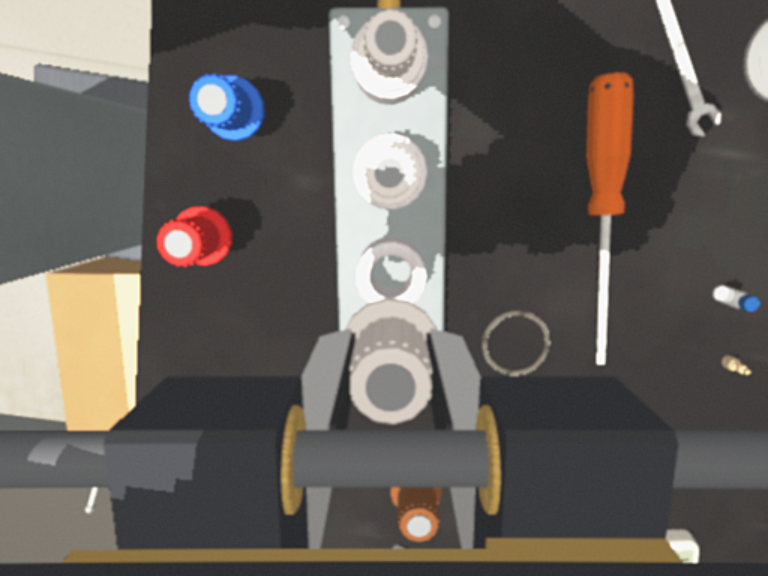

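```bash
python3 -c "
from h import *
m=camera_model('wrist')
print(hit(m,[275/576,391/768],52))"
```

```text
[547.53725875  17.64656326  52.        ]
```

Call:
play_rows --plan '[1,0.04,-0.002,-0.002,0,0,0,1,0.08,-0.005,-0.002,0,0,0,1,0.12,-0.007,-0.002,0,0,0,1,0.16,-0.009,-0.002,0,0,0,1,0.2,-0.011,-0.002,0,0,0,1,0.24,-0.013,-0.002,0,0,0,1,0.28,-0.015,-0.002,0,0,0,1,0.31,-0.0165,-0.002,0,0,0,1,0.333,-0.0174,-0.002,0,0,0,1,0.333,-0.0174,0.03,0,0,0,1,0.333,-0.0174,0.07,0,0,0,1,0.333,-0.0174,0.11,0,0,0,1,0.333,-0.0174,0.13,0,0,0,1,0.333,-0.0174,0.137,0,0,0,1,0.333,-0.0174,0.14,0,0,0,1,0.333,-0.0174,0.14,0,0,0]'

```text
time_s: 15.0
ee_pos: [480.2, 341.3, 47.4]
ee_rot: [[-0.15, 0.989, -0.001], [0.989, 0.15, 0.002], [0.003, -0.001, -1.0]]
force: [0.2, -0.1, -0.2]
width: 0.274
```

Call:
play_rows --plan '[1,0,0,0.003,0,0,0,1,0,0,0.005,0,0,0,1,0,0,0.005,0,0,0,1,0,0,0.005,0,0,0]'

```text
time_s: 15.4
ee_pos: [480.3, 341.5, 42.7]
ee_rot: [[-0.15, 0.989, -0.001], [0.989, 0.15, 0.003], [0.003, -0.0, -1.0]]
force: [0.8, -0.4, -0.5]
width: 0.273
```

Call:
play_rows --plan '[1,0,0,0.002,0,0,0,1,0,0,0.002,0,0,0,1,0,0,0.002,0,0,0]'

```text
time_s: 15.7
ee_pos: [480.8, 341.8, 41.9]
ee_rot: [[-0.15, 0.989, -0.0], [0.989, 0.15, 0.004], [0.004, 0.001, -1.0]]
force: [-0.8, -0.6, 7.5]
width: 0.275
```

Call:
play_rows --plan '[0.35,0,0,0,0,0,0,0.3,0,0,0,0,0,0,0.2,0,0,0,0,0,0,0,0,0,0,0,0,0,0,0,0,0,0,0,0,-0.2,0,0,-0.01,0,0,0,-0.2,0,0,-0.04,0,0,0,-0.2,0,0,-0.09,0,0,0,-0.2,0,0,-0.13,0,0,0,-0.2,0,0,-0.15,0,0,0,-0.2,0,0,-0.15,0,0,0]'

```text
time_s: 16.8
ee_pos: [482.9, 342.3, 196.0]
ee_rot: [[-0.15, 0.989, 0.006], [0.989, 0.149, 0.008], [0.008, 0.007, -1.0]]
force: [0.3, -0.3, -1.0]
width: 0.601
```

```bash
python3 -c "
from h import *
im=capture('scene'); save(im[100:384,60:400],'e',1.6)
to([595,-253,230],8.9)"
```

```text
rel [-0.6048  0.0233 -0.0397] [ 0.0035 -0.0058 -0.005 ]  pos [481.5 341.7 193.8] F [-0.2  0.1 -0.1] t 16.85 w 0.598
```

View pics/e.png

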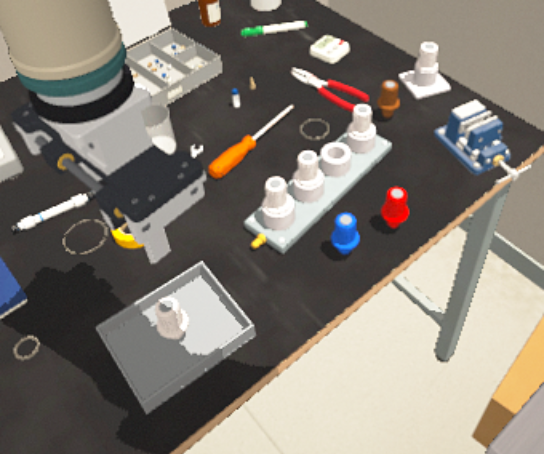

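Call:
play_rows --plan '[0,-0.605,0.023,-0.03,0,0,0,0,-0.605,0.023,-0.03,0,0,0,0,-0.605,0.023,-0.03,0,0,0,0,-0.605,0.023,-0.03,0,0,0,0,-0.605,0.023,-0.03,0,0,0,0,-0.605,0.023,-0.03,0,0,0,0,-0.605,0.023,-0.03,0,0,0,0,-0.605,0.023,-0.03,0,0,0,0,-0.605,0.023,-0.03,0,0,0,0,-0.605,0.023,-0.03,0,0,0,0,-0.605,0.023,-0.03,0,0,0,0,-0.605,0.023,-0.03,0,0,0,0,-0.605,0.023,-0.03,0,0,0,0,-0.605,0.023,-0.03,0,0,0,0,-0.605,0.023,-0.03,0,0,0,0,-0.605,0.023,-0.03,0,0,0]'

```text
time_s: 18.45
ee_pos: [594.9, -250.3, 219.6]
ee_rot: [[-0.153, 0.988, 0.001], [0.988, 0.153, 0.008], [0.008, 0.003, -1.0]]
force: [-1.0, 0.5, -0.0]
width: 0.499
```

```bash
python3 look.py f spare_grip stand
```

```text
spare_grip 0.75 [271.2 193.8] [ 608.4 -258.9   65. ]
stand 0.7 [269.1 181.5] [ 608.1 -258.6    0. ]
stand 0.34 [268.6 182.7] [ 607.8 -260.1    0. ]
0.014071539372931902 58.55657873233581 [[0.99, 0.15, 0.0, -551.15], [0.15, -0.96, 0.22, -353.77], [0.04, -0.22, -0.98, 327.84], [0.0, 0.0, 0.0, 1.0]]
rel [ 0.3 -0.  -0. ] [ 0. -0.  0.]  pos [ 595.1 -251.3  220.3] F [-0.5  0.2 -0.4] t 18.6 w 0.499
```

View pics/f.png

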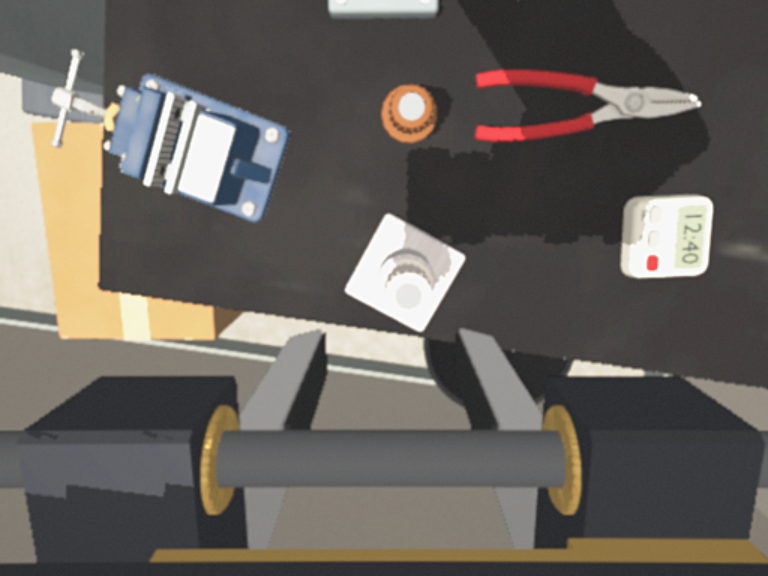

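```bash
python3 -c "
from h import *
m=camera_model('wrist')
p=hit(m,[295/576,407/768],83); print(p)
to([p[0],p[1],100],8.9)"
```

```text
[ 608.13608521 -259.14872284   83.        ]
rel [-0.0105  0.0113  0.1203] [ 0.0035 -0.0066 -0.0027]  pos [ 595.1 -251.3  220.3] F [-0.5  0.2 -0.4] t 18.6 w 0.499
```

Call:
play_rows --plan '[0,-0.0105,0.0105,0.04,0.0035,-0.006,0,0,-0.0105,0.0105,0.08,0.0035,-0.006,0,0,-0.0105,0.0105,0.11,0.0035,-0.006,0,0,-0.0105,0.0105,0.11,0.0035,-0.006,0,0,-0.0105,0.0105,0.14,0.0035,-0.006,0,0,-0.0105,0.0105,0.164,0.0035,-0.006,0,0,-0.0105,0.0105,0.164,0.0035,-0.006,0,0.2,-0.0105,0.0105,0.164,0.0035,-0.006,0,0.3,-0.0105,0.0105,0.164,0.0035,-0.006,0,1,-0.0105,0.0105,0.164,0.0035,-0.006,0,1,-0.0105,0.0105,0.164,0.0035,-0.006,0,1,-0.0105,0.0105,0.164,0.0035,-0.006,0,1,-0.0105,0.0105,0.164,0.0035,-0.006,0]' --newtons 10

```text
time_s: 19.9
ee_pos: [608.7, -259.5, 58.4]
ee_rot: [[-0.152, 0.988, 0.003], [0.988, 0.152, -0.0], [-0.001, 0.003, -1.0]]
force: [-0.5, 0.8, 6.7]
width: 0.316
```

Call:
play_rows --plan '[1,0,0,-0.01,0,0,0,1,0,0,-0.025,0,0,0,1,0,0,-0.05,0,0,0,1,0,0,-0.08,0,0,0,1,0,0,-0.12,0,0,0,1,0,0,-0.15,0,0,0,1,0,0,-0.15,0,0,0,1,0,0,-0.15,0,0,0]'

```text
time_s: 20.7
ee_pos: [608.4, -259.5, 209.7]
ee_rot: [[-0.152, 0.988, 0.005], [0.988, 0.152, -0.001], [-0.002, 0.005, -1.0]]
force: [-0.2, 0.1, -1.6]
width: 0.318
```

```bash
python3 -c "
from h import *
to([548.3,15,200],8.9)"
```

```text
rel [ 0.2805 -0.0177  0.0092] [ 0.0045  0.0016 -0.0026]  pos [ 608.4 -259.5  209.7] F [-0.2  0.1 -1.6] t 20.7 w 0.318
```

Call:
play_rows --plan '[1,0.04,-0.003,0,0,0,0,1,0.08,-0.006,0,0.004,0,0,1,0.12,-0.01,0,0.004,0,0,1,0.16,-0.014,0,0.004,0,0,1,0.2,-0.016,0,0.004,0,0,1,0.22,-0.0175,0,0.004,0,0,1,0.22,-0.0175,0,0.004,0,0,1,0.22,-0.0175,0,0.004,0,0,1,0.22,-0.0175,0,0.004,0,0,1,0.22,-0.0175,0,0.004,0,0]'

```text
time_s: 21.7
ee_pos: [557.7, -46.6, 209.1]
ee_rot: [[-0.149, 0.989, 0.001], [0.989, 0.149, -0.002], [-0.002, 0.0, -1.0]]
force: [-0.6, -0.3, -0.6]
width: 0.313
```

```bash
python3 - <<'E'
from h import *
np.set_printoptions(precision=1,suppress=True)
m=camera_model("wrist"); im=capture("wrist")
import pickle; pickle.dump(m,open("m.pkl","wb"))
save(im[60:260,150:380],"g",3)
for d in tip_of("wrist","port_2")[:4]: print(d["p"],np.array(d["at"])[::-1]*[512,384],hit(m,d["at"],52))
print(proj(m,[548.8,16.5,52])); to([548.3,15,200],8.9)
E
```

```text
0.56 [262. 116.] [550.6  16.6  52. ]
0.55 [381.4 246.6] [693.8 -96.4  52. ]
[260.1 115.8]
rel [ 0.1 -0.   0. ] [ 0.  0. -0.]  pos [557.7 -46.1 209.1] F [-0.4 -0.6 -0.7] t 21.8 w 0.315
```

View pics/g.png

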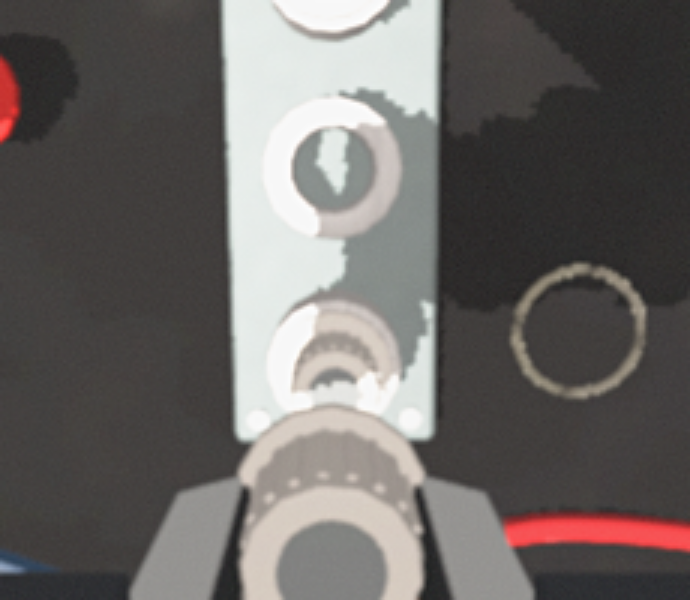

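```bash
python3 - <<'E'
from h import *
import pickle; m=pickle.load(open("m.pkl","rb"))
print(hit(m,[116.3/384,261/512],52), hit(m,[(60+577/3)/384,(150+332/3)/512],233.7))
to([549,15.9,209],8.9)
E
```

```text
[549.7137014   16.19003579  52.        ] [558.3020698 -45.5002985 233.7      ]
rel [0.0626 0.0007 0.    ] [ 0.0004  0.0021 -0.0047]  pos [557.7 -46.1 209.1] F [-0.4 -0.6 -0.7] t 21.8 w 0.315
```

Call:
play_rows --plan '[1,0.03,0.0005,0,0,0,-0.004,1,0.0625,0.0007,0,0,0.002,-0.004,1,0.0625,0.0007,0,0,0.002,-0.004,1,0.0625,0.0007,0.03,0,0.002,-0.004,1,0.0625,0.0007,0.06,0,0.002,-0.004,1,0.0625,0.0007,0.09,0,0.002,-0.004,1,0.0625,0.0007,0.106,0,0.002,-0.004,1,0.0625,0.0007,0.106,0,0.002,-0.004,1,0.0625,0.0007,0.106,0,0.002,-0.004,1,0.0625,0.0007,0.106,0,0.002,-0.004]'

```text
time_s: 22.8
ee_pos: [550.2, 15.0, 104.2]
ee_rot: [[-0.153, 0.988, 0.003], [0.988, 0.153, -0.0], [-0.001, 0.003, -1.0]]
force: [0.1, -0.6, -0.8]
width: 0.317
```

```bash
python3 -c "
from h import *
to([549,15.7,84],8.9)"
```

```text
rel [ 0.0009 -0.0011  0.0202] [ 0.0026  0.0006 -0.0013]  pos [550.2  15.  104.2] F [ 0.1 -0.6 -0.8] t 22.8 w 0.317
```

Call:
play_rows --plan '[1,0.0009,-0.0011,0.004,0.0026,0,0,1,0.0009,-0.0011,0.008,0.0026,0,0,1,0.0009,-0.0011,0.012,0.0026,0,0,1,0.0009,-0.0011,0.016,0.0026,0,0,1,0.0009,-0.0011,0.016,0.0026,0,0]'

```text
time_s: 23.3
ee_pos: [548.5, 15.8, 87.5]
ee_rot: [[-0.154, 0.988, -0.001], [0.988, 0.154, -0.001], [-0.0, -0.001, -1.0]]
force: [0.1, -0.1, -0.8]
width: 0.316
```

Call:
play_rows --plan '[1,0,0,0.003,0,0,0,1,0,0,0.006,0,0,0,1,0,0,0.006,0,0,0]'

```text
time_s: 23.6
ee_pos: [548.3, 15.7, 81.1]
ee_rot: [[-0.153, 0.988, -0.002], [0.988, 0.153, -0.001], [-0.001, -0.002, -1.0]]
force: [0.9, -0.3, -0.6]
width: 0.315
```

Call:
play_rows --plan '[1,0.0,0.0003,0.004,0,0,0,1,0,0.0003,0.008,0,0,0,1,0,0.0003,0.01,0,0,0,1,0,0.0003,0.01,0,0,0]'

```text
time_s: 24.0
ee_pos: [548.3, 15.6, 70.7]
ee_rot: [[-0.153, 0.988, -0.002], [0.988, 0.153, -0.001], [-0.001, -0.002, -1.0]]
force: [-1.1, 0.7, -0.5]
width: 0.319
```

Call:
play_rows --plan '[1,0,0,0.002,0,0,0,1,0,0,0.003,0,0,0,1,0,0,0.003,0,0,0,1,0,0,0.003,0,0,0]'

```text
time_s: 24.4
ee_pos: [548.4, 15.6, 68.3]
ee_rot: [[-0.153, 0.988, -0.002], [0.988, 0.153, -0.001], [-0.0, -0.002, -1.0]]
force: [-0.9, 0.0, 4.9]
width: 0.319
```

Call:
play_rows --plan '[0.3,0,0,0,0,0,0,0.2,0,0,0,0,0,0,0,0,0,0,0,0,0,0,0,0,0,0,0,0,0,0,0,-0.01,0,0,0,0,0,0,-0.04,0,0,0,0,0,0,-0.08,0,0,0,0,0,0,-0.12,0,0,0,0,-0.05,0,-0.15,0,0,0,0,-0.08,0,-0.16,0,0,0,0,-0.08,0,-0.16,0,0,0,0,-0.08,0,-0.16,0,0,0]'

```text
time_s: 25.6
ee_pos: [560.9, -64.2, 229.2]
ee_rot: [[-0.151, 0.989, -0.001], [0.989, 0.151, -0.0], [-0.0, -0.001, -1.0]]
force: [0.5, -0.1, -0.1]
width: 0.498
```

```bash
python3 - <<'E'
from h import *
a=capture("wrist"); b=capture("scene")
cv2.imwrite("pics/i.png",np.vstack([cv2.resize(a[:,:,::-1][0:250,120:400],(560,300)),cv2.resize(b[:,:,::-1][150:350,100:380],(420,300))[:, :].copy() if 0 else cv2.resize(b[:,:,::-1][150:300,100:380],(560,300))]))
E
```

```text
(no output)
```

View pics/i.png

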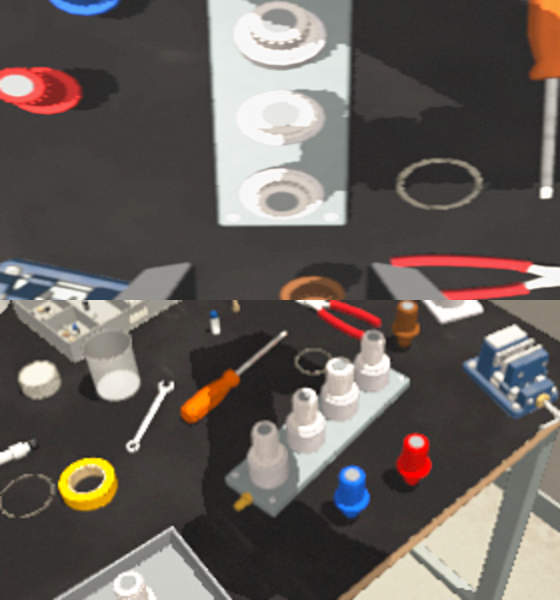

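The pictures show the spare seated flush in the third port from the barb, upright like its neighbours. The loose plug is in the tray and the tools lie where they were. I am handing in the job.

```bash
python3 -c "
from h import *
print(r.close_job())"
```

```text
the job is handed in; nothing more can be done
None
```

The loose plug is in the grey tray and the oversize plug is fully home in the worn port. The job was handed in at about 25.7 s of the 72 s allowed.

- **Finding the worn port:** I rocked three plugs at 6 N grip, starting from the hose-barb end. The first two gave about 3 mm at the grip, which I put down to tilting, with resistance of about ±5 N at each end. The third, probably port 2, slid freely for about 5 mm and met 3 N only at one end. I did not rock the fourth, since the loose one had been felt by then. No sound plug was pulled.
- **Moving the plugs:** I lifted the loose plug out, and it stands upright in the tray. The oversize plug went into that port with no sideways force. It stopped at the predicted home height (68.3 mm measured, 68.4 mm expected) with about 5 N of contact.
- **Last checks:** The final pictures show the oversize plug upright with its flange on the collar, and the tools in view where they were. The gripper was clear of everything at hand-in, and no check failed. The highest wrist force reported at the end of any move was about 8 N.

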